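# Set the code block and load it into the label coder

### The arm

A 6-joint arm with a two-finger parallel gripper is mounted at the origin on a cart in front of the work surface, level with it; the furniture and walls round the work are solid. World frame = base frame: x ahead of the robot, y to its left, z up, the work surface at z = 0. Lengths are in mm, angles in rad, forces in N, time in s.
With the tool pointing down it reaches from about 325 to 775 mm from the base axis. Payload 5.5 kg.
Tool frame: the origin (TCP) lies midway between the tips of the shut fingers; the grasp point (between the pads) lies 19 mm behind it; z points along the fingers, y is the line along which they close (so a half turn about z gives the same grasp; the last joint's range is limited). The gripper opens to 85 mm and grips with 20 to 120 N. Pads are 22 mm wide; open, the fingers measure 114 mm over their backs; the gripper's body (76 mm by 85 mm) begins 54 mm behind the grasp point. The pads swing forward as they close: fully open they stand 13 mm farther back than shut.
Start: joints at [-1.406, 0.091, 1.231, -0, 1.82, -0.057], TCP at [131.99, -585.316, 231.275] pointing down, gripper open.
Joint ranges: [-2.87, 2.87], [-0.86, 2.18], [0.17, 2.46], [-1.51, 4.65], [0.06, 2.69], [-2.65, 2.65]. Speed limits (rad/s): [2.57, 2.57, 3.01, 3.14, 3.14, 3.14].

### API

Orientations are given as a unit quaternion [x, y, z, w].
In Python, from bench import robot, optics gives the robot as it stands.
- The arm moves only by the tool move_arm, never from a script. Its argument "plan" is a list of rows, each an object with "translation": the shift along the tool's x, y, z in m, a list of three; "rotation": the turn, a rotation vector about the tool's x, y, z in degrees, a list of three. A call has 1 to 20 rows; each row is the pose to reach, as a shift and turn from the pose commanded when the call began, along the tool's axes at that moment; what a row does not reach only later rows make up. A row lasts 1/10 s, in which the tool goes at most 50 mm and 8.59 degrees, less where a joint would pass 70% of its speed; a pose out of reach is approached as far as the arm can. A call with a gripper value outside its range is refused whole. "hand" is the opening, from 0 (shut) to 1 (fully open), set as the call begins (left out, the last holds). The fingers move at their own pace and stop on an object; the grip force is fixed at half the most. Time passes only in rows, so rows that repeat a pose let the fingers close. It gives the time, the measured TCP pose, the force, the opening and the grip force at its end, in the units of the state.
- robot.read_state(): the state, without advancing time (a new reading comes with each control period).
- optics.capture(name): name is "scene" or "side" or "wrist"; returns the picture (384x512x3 uint8, red, green, blue); there is no depth.
- optics.camera_params(name): a dict with "vertical_fov" (degrees; the focal length in pixels is half the picture's height over the tangent of half this angle, whatever the lens; pixels are square), "cx", "cy" (the principal point, pixels), "cam_to_world" (4x4, takes a point from camera to world coordinates). Camera axes: x right, y up, looking along -z (the intrinsics and any distortion apply to the point x, -y, -z); pixel columns grow to the right and rows downward; lengths in mm; the calibration is good to about 2 mm. The wrist camera is an equidistant fisheye: a pixel r from the principal point sees the ray r / f radians off the axis. A picture is of the moment at which its call begins: read the wrist's pose just before it. camera_params takes no time and is no camera call; for the wrist camera it gives the pose at the moment of the call.
- robot.hand_in(): hands the job in; it is judged then, once.
The state is a dict: "t": time; "joint_positions": joint angles; "dq": joint speeds; "tau": joint torques, N m; "tool_pos": TCP position; "eef_rot": TCP orientation; "force": force on the tool from outside, world axes, zero at the start; "wrist_torque": the same for the moment, N m; "finger_gap": finger opening in mm; "finger_force": force on a finger pad.
Only numpy, scipy, OpenCV 4.12 (cv2) and the standard library are available. Lean on these libraries where they do the work, as an engineer would, in place of code of your own. Each camera call takes 0.05 s, during which the arm holds its last target. There are 200 camera calls.

### The job

Load today's use-by code into the label coder: lift the code block out of its storage cradle and lay it flat in the coder's open bed, blunt nose towards the hood, with its three thumbwheels rolled so that the dot faces looking straight up read 4, 2, 5 from the nose to the end with the post. Only then slide it under the hood, using the post as a handle, until it is fully home against the stop, and let go. Do not shift the shaker or the tubs.

Things in the scene. Friction and masses are not known exactly. Their poses are not given: they have to be found in the camera images.
- code_block: The code block: grey box 140 mm long (x -70 to 70 mm), 60 wide (y), 42 high; three white ribbed thumbwheels rise from its top to 60 mm. Origin: centre of underside, below the middle wheel and near the centre of mass; x to the blunt nose, z up. Behind it a tongue 14 mm high, 36 wide runs to x = -118 mm with the post. 0.5 to 0.8 kg. Lift it across its width at the middle, fingers astride the wheel.
- post (a point): A point on the axis of the block's upright steel post, 45 mm above the block's underside, at block x = -110 mm. The post is 14 mm long (x), 26 mm wide (y), its top 62 mm above the underside. Axes as the block's.
- nose (a point): Middle of the lower edge of the block's nose face (block x = +70 mm, z = 0).
- wheel_nose (a joint): Angle (rad) of the wheel nearest the nose (to read 4); axle along block x, at block x = 42, y = 0, z = 32 mm. All wheels are alike: 22 mm thick, a five-sided drum (flats 16.5 mm from the axle) with 1 to 5 black dots on its faces, and between the faces five radial ribs 5 mm thick that reach 28 mm from the axle. They turn endlessly, without clicks, and stay where left.
- wheel_mid (a joint): Angle (rad) of the middle wheel (to read 2); axle at block x = 0, y = 0, z = 32 mm. For all wheels: the face with k dots looks straight up (block +z) at (k-1)*1.2566, plus or minus whole turns of 6.2832; ribs then stand 36 degrees to either side of straight up. A growing value moves the wheel's top towards block -y.
- wheel_post (a joint): Angle (rad) of the wheel nearest the post (to read 5); axle at block x = -42, y = 0, z = 32 mm. For all wheels: light friction (0.015 N m); shut fingers let down beside a rib turn the wheel by pushing that rib sideways (along block y).
- coder: The label coder, fixed: a steel floor 6 mm thick with two guide rails 65 mm apart (each 6.5 mm thick, tops 18 mm above the table), open above from x = -208 to 0 mm (the bed), then a white hood from x = 0 to 150 mm (92 mm wide, outer top 83 mm above the table, inner roof 73 mm). Origin on the table in the middle of the hood's mouth; x points along the bed into the hood, z up.
- mouth (a point): Middle of the hood's mouth, on the floor of the bed (6 mm above the table). Axes as the coder's. On both rails lips flare outward to 28 mm above the table, 77 mm apart at the top, and guide the box in: at coder x = -172 to -124 and -52 to -2 mm. Between them is room for fingers holding the block at its middle (block origin near coder x = -87).
- stop (a point): Foot of the end stop inside the hood, on the bed's centre line and floor, 142 mm beyond the mouth. Fully home means the nose touches here; the box is then wholly under the hood and the post stands 38 mm in front of the mouth.
- cradle: Storage cradle, fixed: steel plate 5 mm thick, low rails (tops 14 mm above the table) beside the box of the block; at its -x end a pocket 74 mm high closely encloses the post, so the post cannot be gripped there and the block must be lifted straight up 80 mm to leave. Origin on the table under the stored block's origin, axes as the stored block's.
- shaker: Steel flour shaker, 72 mm across, 88 mm high, standing; origin at the centre of its underside. Leave it.
- low_tub: Low white tub with a blue lid, 73 mm across, 47 mm high; origin at the centre of its underside. Leave it.
- tall_tub: Tall white tub with lid, 73 mm across, 64 mm high; origin at the centre of its underside. Leave it.

How it is judged:
By the outcome, as a careful person would: the job done as asked, in the order asked, and still so for the second after the job is handed in, with the robot touching nothing.
It also fails if it takes over 69 s, if anything falls off the work surface, if the arm or the gripper's body presses on something with over 40 N, if the wrist force passes 120 N, or if a joint passes its speed limit or range.

## Working session

There is one attempt and no reset: what is moved stays moved. The work goes in short steps, Python scripts to look and compute and a tool call to move; the robot and the scene stay as the last step left them, time stands still between calls to the robot, and variables do not carry over. Pictures are saved under pics/ and viewed, at most 10 in all, crops included, and the job is handed in when it is done.

Besides the shell and the picture viewer there is one more tool, called by a JSON object that holds its "fn" and its "kwargs", one argument or row to a line. move_arm: Moves the arm, as the interface text tells. Its arguments: {"type":"object","properties":{"plan":{"type":"array","items":{"type":"object","properties":{"translation":{"type":"array","items":{"type":"number"}},"rotation":{"type":"array","items":{"type":"number"}}}}},"hand":{"type":"number"}},"required":["plan"]}

```bash
mkdir -p pics; cat > h.py <<'E'
import numpy as np,cv2
from bench import robot,optics
from scipy.spatial.transform import Rotation as R
def snap(n,f):
    p=optics.camera_params(n); im=optics.capture(n); cv2.imwrite('pics/'+f,im[:,:,::-1]); return im,p
def ray(p,u,v,fish=False):
    f=192/np.tan(np.radians(p['vertical_fov']/2)); x=(u-p['cx'])/f; y=(v-p['cy'])/f
    if fish:
        r=np.hypot(x,y); s=np.sin(r)/max(r,1e-9); d=np.array([x*s,-y*s,-np.cos(r)])
    else: d=np.array([x,-y,-1.])
    T=np.array(p['cam_to_world']); return T[:3,3],T[:3,:3]@d
def plane(p,u,v,z,fish=False):
    o,d=ray(p,u,v,fish); return o+d*(z-o[2])/d[2]
def proj(p,X,fish=False):
    T=np.array(p['cam_to_world']); c=T[:3,:3].T@(np.array(X,float)-T[:3,3]); f=192/np.tan(np.radians(p['vertical_fov']/2))
    x,y,z=c[0],-c[1],-c[2]
    if fish:
        r=np.hypot(x,y); th=np.arctan2(r,z); return np.array([p['cx']+f*th*x/r,p['cy']+f*th*y/r])
    return np.array([p['cx']+f*x/z,p['cy']+f*y/z])
E
python3 - <<'E'
from h import *
a,p=snap('scene','a.png');b,q=snap('side','b.png');c,w=snap('wrist','c.png')
np.set_printoptions(precision=3,suppress=True)
for k in(p,q,w):print(k)
s=robot.read_state();print(s)
cv2.imwrite('pics/d.png',np.vstack([np.hstack([cv2.resize(x[:,:,::-1],(400,300)) for x in(a,b)]),np.hstack([cv2.resize(c[:,:,::-1],(400,300)),np.zeros((300,400,3),np.uint8)])]))
E
```

```text
{'vertical_fov': 44.58283470964695, 'cx': 257.7549234729548, 'cy': 199.4915444503778, 'cam_to_world': array([[   0.719,   -0.318,    0.619, 1299.803],
       [   0.695,    0.352,   -0.627, -799.178],
       [  -0.018,    0.88 ,    0.474,  608.27 ],
       [   0.   ,    0.   ,    0.   ,    1.   ]])}
{'vertical_fov': 57.946888105447464, 'cx': 253.7216610908251, 'cy': 196.62334108146624, 'cam_to_world': array([[ -0.892,   0.279,  -0.356, 194.382],
       [ -0.452,  -0.512,   0.731, 684.64 ],
       [  0.021,   0.813,   0.582, 709.237],
       [  0.   ,   0.   ,   0.   ,   1.   ]])}
{'vertical_fov': 65.70646984690485, 'cx': 252.59747097539739, 'cy': 191.72270961996784, 'cam_to_world': array([[   0.221,    0.925,    0.309,  212.265],
       [  -0.975,    0.21 ,    0.068, -567.671],
       [  -0.002,   -0.316,    0.949,  372.455],
       [   0.   ,    0.   ,    0.   ,    1.   ]])}
{'t': 0.15, 'joint_positions': array([-1.406,  0.092,  1.232, -0.   ,  1.82 , -0.057]), 'dq': array([-0.002, -0.002, -0.005,  0.001, -0.   ,  0.001]), 'tau': array([  0.003, -45.937, -41.853,  -0.   ,   0.01 ,  -0.   ]), 'tool_pos': array([ 131.958, -585.081,  230.372]), 'eef_rot': array([ 0.994,  0.111, -0.   , -0.001]), 'force': array([ 0.534, -0.402,  0.764]), 'wrist_torque': array([0.033, 0.016, 0.051]), 'finger_force': 0.0, 'finger_gap': 85.38374470291926}
```

View pics/d.png

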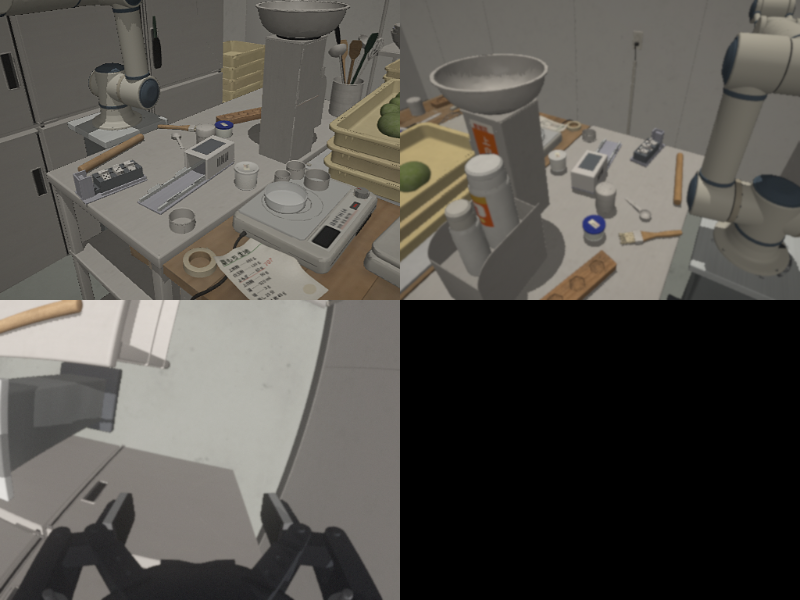

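The overview shows the block in its cradle at about (118,178) in the scene view and (650,147) in the side view. The coder is at (190,170) in the scene view. I'll enlarge both.

```bash
python3 - <<'E'
import cv2,numpy as np
a=cv2.imread('pics/a.png')[165:285,85:345];b=cv2.imread('pics/b.png')[150:300,200:360]
a=cv2.resize(a,(780,360),interpolation=2)
b=cv2.imread('pics/b.png')[158:238,190:350];b=cv2.resize(b,(480,240),interpolation=2)
o=np.zeros((600,780,3),np.uint8);o[:360]=a;o[360:,:480]=b;cv2.imwrite('pics/e.png',o)
from h import *
p=optics.camera_params('scene');
for u,v in((150,225),(195,265),(240,200)):print(plane(p,u,v,0))
E
```

```text
[ 398.88585901 -272.99650904    0.        ]
[ 613.93247198 -303.51983186    0.        ]
[471.69991577 -29.26052792   0.        ]
```

View pics/e.png

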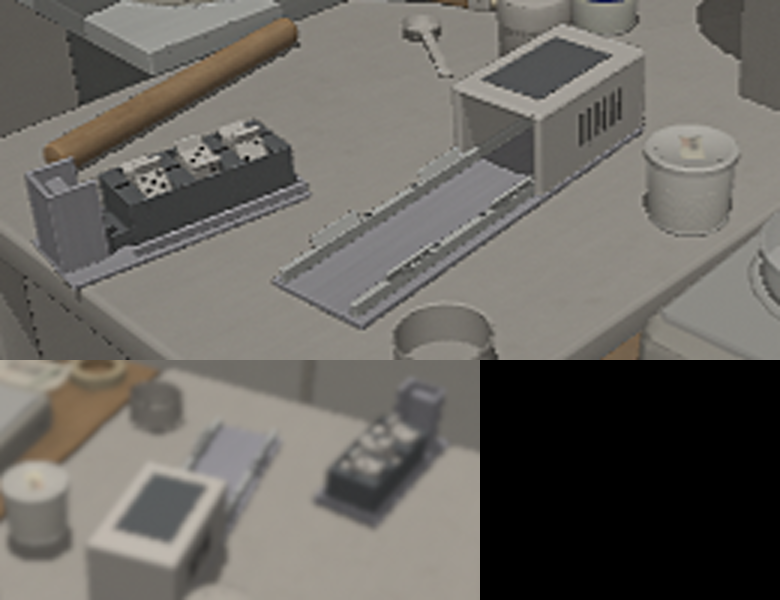

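The block's pocket is at the left (65,215) and its nose at the right (295,160). The hood top corners in the crop are (455,88), (540,118), (645,45) and (560,25).

```bash
python3 - <<'E'
from h import *
np.set_printoptions(precision=1,suppress=True)
p=optics.camera_params('scene')
def P(u,v,z):return plane(p,u/3+85-.3,v/3+165-.3,z)
H=[P(*c,83) for c in((455,88),(540,118),(645,45),(560,25))]
print('hood',*H)
m=(H[0]+H[1])/2;e=(H[2]+H[3])/2;d=e-m;print(m,np.linalg.norm(d),np.linalg.norm(H[1]-H[0]),np.degrees(np.arctan2(d[1],d[0])))
B=[P(275,285,6),P(362,325,6)];print('bed end',*B,(B[0]+B[1])/2)
m2=(B[0]+B[1])/2;d=e-m2;print(np.degrees(np.arctan2(d[1],d[0])))
# block top z=47: rear-left, nose back corner, nose front top
N=[P(258,120,47),P(292,155,47)];Q=[P(103,172,47),P(128,207,47)]
print('nose',*N,'rear',*Q); n=sum(N)/2;r=sum(Q)/2;d=n-r;print((n+r)/2,np.linalg.norm(d),np.degrees(np.arctan2(d[1],d[0])))
print('pocket',P(28,180,79),P(55,197,79),P(98,183,79),P(72,160,79))
w=[P(148,175,64),P(197,152,64),P(240,135,64)];print('wheels',*w)
E
```

```text
hood [ 556.2 -119.    83. ] [ 641.6 -109.5   83. ] [619.5  44.5  83. ] [538.3  25.8  83. ]
[ 598.9 -114.3   83. ] 150.73531609173742 85.90651876195452 97.62257155869897
bed end [ 575.1 -323.8    6. ] [ 659.  -311.7    6. ] [ 617.1 -317.7    6. ]
96.16872377928615
nose [ 424.9 -222.2   47. ] [ 492.1 -238.8   47. ] rear [ 403.  -355.3   47. ] [ 462.3 -370.    47. ]
[ 445.6 -296.6   47. ] 134.63103246194498 78.93933215949664
pocket [ 423.2 -424.1   79. ] [ 459.3 -422.7   79. ] [ 465.2 -391.4   79. ] [ 421.3 -387.    79. ]
wheels [ 459.5 -348.    64. ] [ 458.  -302.8   64. ] [ 460.8 -264.2   64. ]
```

```bash
cat >> h.py <<'E'
def to(x,y,z,h):
    "shift (m, tool axes) and rotvec (deg) from measured pose to tool-down pose with tool x heading h deg"
    s=robot.read_state(); R0=R.from_quat(s['eef_rot']); a=np.radians(h)
    Rt=R.from_matrix(np.array([[np.cos(a),np.sin(a),0],[np.sin(a),-np.cos(a),0],[0,0,-1]]).astype(float))
    t=R0.inv().apply(np.array([x,y,z])-s['tool_pos'])/1000; r=(R0.inv()*Rt).as_rotvec(degrees=True)
    print('t=%.2f pos'%s['t'],np.round(s['tool_pos'],1),'hd %.1f'%np.degrees(np.arctan2(*R0.apply([1,0,0])[1::-1])),'F',np.round(s['force'],1),'-> shift',np.round(t,4),'rot',np.round(r,2))
E
python3 -c "
from h import *
to(447,-297,235,80)"
```

```text
t=0.15 pos [ 132.  -585.1  230.4] hd 12.7 F [ 0.5 -0.4  0.8] -> shift [ 0.3707 -0.2117 -0.0043] rot [-8.000e-02 -6.000e-02 -6.729e+01]
```

{"fn": "move_arm", "kwargs": {
  "plan": [
    {"translation": [0.3707,-0.2117,-0.0043],"rotation": [-0.08,-0.06,-67.3]},
    {"translation": [0.3707,-0.2117,-0.0043],"rotation": [-0.08,-0.06,-67.3]},
    {"translation": [0.3707,-0.2117,-0.0043],"rotation": [-0.08,-0.06,-67.3]},
    {"translation": [0.3707,-0.2117,-0.0043],"rotation": [-0.08,-0.06,-67.3]},
    {"translation": [0.3707,-0.2117,-0.0043],"rotation": [-0.08,-0.06,-67.3]},
    {"translation": [0.3707,-0.2117,-0.0043],"rotation": [-0.08,-0.06,-67.3]},
    {"translation": [0.3707,-0.2117,-0.0043],"rotation": [-0.08,-0.06,-67.3]},
    {"translation": [0.3707,-0.2117,-0.0043],"rotation": [-0.08,-0.06,-67.3]},
    {"translation": [0.3707,-0.2117,-0.0043],"rotation": [-0.08,-0.06,-67.3]},
    {"translation": [0.3707,-0.2117,-0.0043],"rotation": [-0.08,-0.06,-67.3]},
    {"translation": [0.3707,-0.2117,-0.0043],"rotation": [-0.08,-0.06,-67.3]},
    {"translation": [0.3707,-0.2117,-0.0043],"rotation": [-0.08,-0.06,-67.3]},
    {"translation": [0.3707,-0.2117,-0.0043],"rotation": [-0.08,-0.06,-67.3]},
    {"translation": [0.3707,-0.2117,-0.0043],"rotation": [-0.08,-0.06,-67.3]}
  ]
}}

```text
t: 1.55
tool_pos: [446.3, -298.1, 235.6]
eef_rot: [0.767, 0.642, -0.0, 0.001]
force: [0.6, 0.1, -0.1]
finger_gap: 85.5
finger_force: 0.0
```

```bash
python3 - <<'E'
from h import *
to(447,-297,235,80)
im,w=snap('wrist','w1.png'); np.save('w1.npy',w,allow_pickle=True)
im2=im[:,:,::-1].copy()
cv2.imwrite('pics/w1b.png',cv2.resize(im2,(800,600),interpolation=2))
E
```

```text
t=1.55 pos [ 446.3 -298.1  235.6] hd 79.9 F [ 0.6  0.1 -0.1] -> shift [0.0012 0.0005 0.0006] rot [ 0.03  0.1  -0.1 ]
```

View pics/w1b.png

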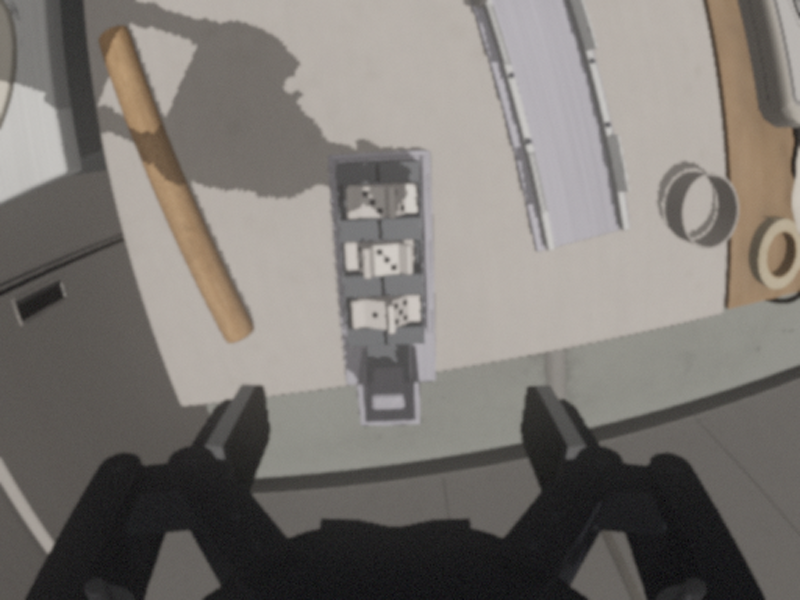

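The wrist view is nose-up. The block's centre is near (383,258), and the wheels, from nose to post, show around rows 200, 258 and 312. I'll enlarge it.

```bash
python3 - <<'E'
import cv2
b=cv2.imread('pics/w1.png')[92:222,205:285];cv2.imwrite('pics/w1c.png',cv2.resize(b,(369,600),interpolation=2))
E
```

```text
(no output)
```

View pics/w1c.png

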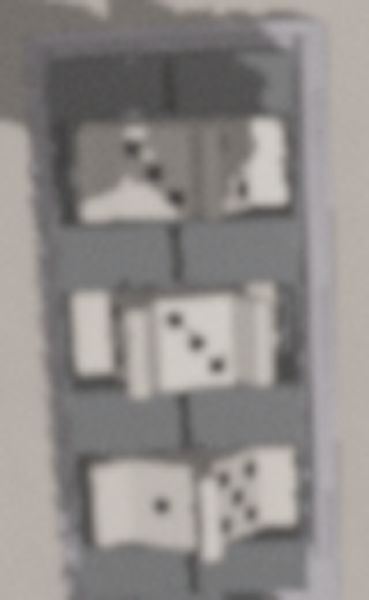

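From nose to post, the wheels read: 3 about 21° left of up, 3 about 12° right, and the rib between 1 and 5 about 10° right. Next I'll use the groove line, from (168,60) to (195,580) in the crop, and the wheel edges to get the pose.

```bash
python3 - <<'E'
from h import *
np.set_printoptions(precision=1,suppress=True)
w=np.load('w1.npy',allow_pickle=True).item()
def P(u,v,z):return plane(w,u/4.615+205-.4,v/4.615+92-.4,z,True)
g=[P(168,60,47),P(178,250,47),P(186,420,47),P(195,580,47)];print(*g)
d=g[-1]-g[0];print('hd',np.degrees(np.arctan2(-d[1],-d[0])))
print('box sides', P(65,250,47),P(300,250,47))
# bed in 800x600 image
def Q(u,v,z):return plane(w,u*.64,v*.64,z,True)
# wheel slot edges on top face: nose slot y 115?..222
print('mid wheel flats edges z~53', P(198,297,53),P(198,390,53))
print('bed end corners z6',Q(545,250,6),Q(627,230,6))
for z,pts in((18,[(545,248),(490,0)]),(18,[(625,225),(575,10)])):
  A,B=[Q(*c,z) for c in pts];print(A,B,np.degrees(np.arctan2(*(B-A)[1::-1])))
print('pocket top',Q(362,425,79),Q(420,423,79),Q(362,395,79))
E
```

```text
[ 447.4 -225.8   47. ] [ 441.4 -271.8   47. ] [ 435.4 -314.7   47. ] [ 429.7 -358.2   47. ]
hd 82.42486320902024
box sides [ 414.1 -266.7   47. ] [ 470.6 -276.9   47. ]
mid wheel flats edges z~53 [ 444.4 -283.    53. ] [ 440.2 -305.9   53. ]
bed end corners z6 [ 572.9 -319.4    6. ] [ 652.8 -312.9    6. ]
[ 569.5 -314.5   18. ] [ 555.5 -109.7   18. ] 93.90218521362081
[ 644.8 -305.2   18. ] [ 625.  -121.8   18. ] 96.18347065041598
pocket top [ 401.7 -412.3   79. ] [ 445.8 -418.2   79. ] [ 407.3 -385.9   79. ]
```

```bash
python3 -c "
from h import *
to(438,-295,110,82.3)"
```

```text
t=1.60 pos [ 446.5 -298.   235.6] hd 79.9 F [ 0.3 -0.1 -0.2] -> shift [ 0.0017 -0.0089  0.1256] rot [ 0.03  0.09 -2.38]
```

{"fn": "move_arm", "kwargs": {
  "plan": [
    {"translation": [0.0017,-0.0089,0.05],"rotation": [0.03,0.09,-2.4]},
    {"translation": [0.0017,-0.0089,0.1],"rotation": [0.03,0.09,-2.4]},
    {"translation": [0.0017,-0.0089,0.1256],"rotation": [0.03,0.09,-2.4]},
    {"translation": [0.0017,-0.0089,0.1256],"rotation": [0.03,0.09,-2.4]},
    {"translation": [0.0017,-0.0089,0.1256],"rotation": [0.03,0.09,-2.4]},
    {"translation": [0.0017,-0.0089,0.1256],"rotation": [0.03,0.09,-2.4]}
  ]
}}

```text
t: 2.2
tool_pos: [439.6, -295.2, 113.0]
eef_rot: [0.752, 0.659, 0.0, 0.002]
force: [0.3, 0.0, 0.7]
finger_gap: 85.5
finger_force: 0.0
```

```bash
python3 - <<'E'
from h import *
to(438,-295,12,82.3)
im,w=snap('wrist','w2.png'); np.save('w2.npy',w,allow_pickle=True)
cv2.imwrite('pics/w2b.png',cv2.resize(im[:,:,::-1],(800,600),interpolation=2))
E
```

```text
t=2.20 pos [ 439.6 -295.2  113. ] hd 82.4 F [0.3 0.  0.7] -> shift [ 0.0002 -0.002   0.101 ] rot [0.22 0.13 0.09]
```

View pics/w2b.png

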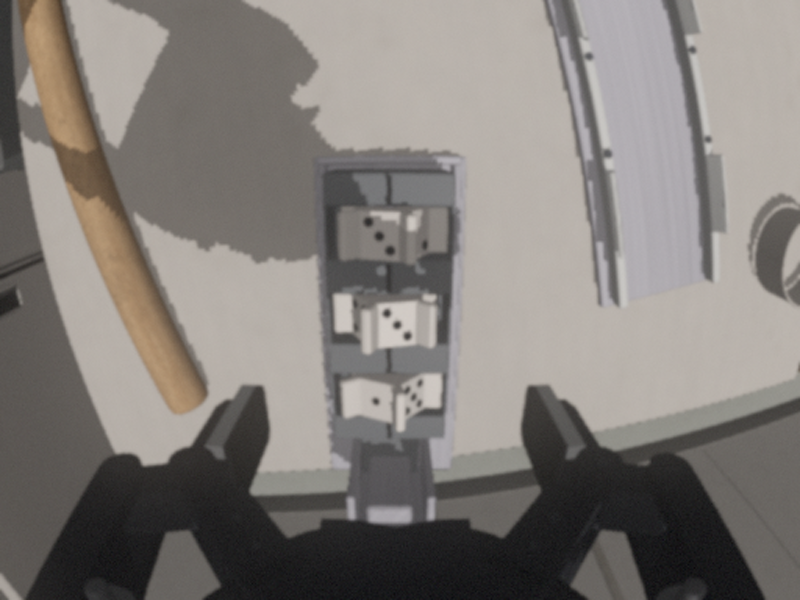

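The block is centred between the fingers. The groove runs (388,180)–(393,430) and the nose top edge is at row 172. The bed end is at (604,305)–(718,280).

```bash
python3 - <<'E'
from h import *
np.set_printoptions(precision=1,suppress=True)
w=np.load('w2.npy',allow_pickle=True).item()
def Q(u,v,z):return plane(w,u*.64,v*.64,z,True)
g=[Q(388,180,47),Q(389,275,47),Q(391,360,47),Q(393,430,47)];print(*g);d=g[0]-g[-1];print(np.degrees(np.arctan2(d[1],d[0])))
print('nose',Q(388,172,47),'tail',Q(393,437,47), 'sides',Q(327,270,47),Q(453,270,47))
print('slots',[Q(389,v,47) for v in(205,263,375)])
print('bed end',Q(603,305,6),Q(720,281,6),'rail end tops',Q(621,305,18),Q(716,280,18))
print('rails',Q(578,0,18),Q(606,130,18),'R',Q(690,30,18),Q(708,150,18))
E
```

```text
[ 446.8 -228.    47. ] [ 441.4 -271.6   47. ] [ 436.4 -315.    47. ] [ 431.8 -357.    47. ]
83.34773444820907
nose [ 447.3 -224.5   47. ] tail [ 431.2 -361.7   47. ] sides [ 413.1 -265.3   47. ] [ 471.2 -273.1   47. ]
slots [array([ 445.8, -239.3,   47. ]), array([ 442.1, -265.9,   47. ]), array([ 434.3, -323.3,   47. ])]
bed end [ 566.3 -317.9    6. ] [ 659.2 -313.5    6. ] rail end tops [ 572.9 -314.6   18. ] [ 645.5 -307.7   18. ]
rails [ 559.4 -140.7   18. ] [ 566.  -213.6   18. ] R [ 631.7 -153.5   18. ] [ 636.7 -225.8   18. ]
```

```bash
python3 -c "
from h import *
to(439.3,-293.5,12,83)"
```

```text
t=2.25 pos [ 439.7 -295.2  113. ] hd 82.4 F [-0.5 -0.5  0.8] -> shift [ 0.0019 -0.0011  0.101 ] rot [ 0.23  0.14 -0.61]
```

{"fn": "move_arm", "kwargs": {
  "plan": [
    {"translation": [0.0019,-0.0011,0.03],"rotation": [0.2,0.14,-0.6]},
    {"translation": [0.0019,-0.0011,0.06],"rotation": [0.2,0.14,-0.6]},
    {"translation": [0.0019,-0.0011,0.085],"rotation": [0.2,0.14,-0.6]},
    {"translation": [0.0019,-0.0011,0.1],"rotation": [0.2,0.14,-0.6]},
    {"translation": [0.0019,-0.0011,0.1],"rotation": [0.2,0.14,-0.6]},
    {"translation": [0.0019,-0.0011,0.1],"rotation": [0.2,0.14,-0.6]}
  ]
}}

```text
t: 2.85
tool_pos: [438.5, -292.8, 11.6]
eef_rot: [0.749, 0.663, -0.0, -0.001]
force: [-0.4, -0.0, 1.0]
finger_gap: 85.5
finger_force: 0.0
```

{"fn": "move_arm", "kwargs": {
  "hand": 0.0,
  "plan": [
    {"translation": [0,0,0]},
    {"translation": [0,0,0]},
    {"translation": [0,0,0]},
    {"translation": [0,0,0]},
    {"translation": [0,0,0]},
    {"translation": [0,0,0]}
  ]
}}

```text
$.plan[0]: bad value
```

{"fn": "move_arm", "kwargs": {
  "hand": 0.0,
  "plan": [
    {"translation": [0,0,0],"rotation": [0,0,0]},
    {"translation": [0,0,0],"rotation": [0,0,0]},
    {"translation": [0,0,0],"rotation": [0,0,0]},
    {"translation": [0,0,0],"rotation": [0,0,0]},
    {"translation": [0,0,0],"rotation": [0,0,0]},
    {"translation": [0,0,0],"rotation": [0,0,0]}
  ]
}}

```text
t: 3.45
tool_pos: [438.5, -293.1, 12.2]
eef_rot: [0.749, 0.663, -0.0, -0.001]
force: [-1.4, 0.5, 5.4]
finger_gap: 58.9
finger_force: 68.2
```

{"fn": "move_arm", "kwargs": {
  "plan": [
    {"translation": [0,0,-0.005],"rotation": [0,0,0]},
    {"translation": [0,0,-0.015],"rotation": [0,0,0]},
    {"translation": [0,0,-0.03],"rotation": [0,0,0]},
    {"translation": [0,0,-0.05],"rotation": [0,0,0]},
    {"translation": [0,0,-0.07],"rotation": [0,0,0]},
    {"translation": [0,0,-0.09],"rotation": [0,0,0]},
    {"translation": [0,0,-0.11],"rotation": [0,0,0]},
    {"translation": [0,0,-0.13],"rotation": [0,0,0]},
    {"translation": [0,0,-0.14],"rotation": [0,0,0]},
    {"translation": [0,0,-0.14],"rotation": [0,0,0]},
    {"translation": [0,0,-0.14],"rotation": [0,0,0]}
  ]
}}

```text
t: 4.55
tool_pos: [438.0, -292.5, 149.4]
eef_rot: [0.749, 0.663, -0.0, -0.003]
force: [-0.2, -0.1, -5.9]
finger_gap: 59.2
finger_force: 66.9
```

```bash
python3 -c "
from h import *
m=np.array([596,-110]);a=np.radians(95.7)
c=m-87*np.array([np.cos(a),np.sin(a)]);print(c)
to(c[0],c[1],152,95.7)"
```

```text
[ 604.64081823 -196.56983459]
t=4.55 pos [ 438.  -292.5  149.4] hd 83.0 F [-0.2 -0.1 -5.9] -> shift [ 0.1155  0.1537 -0.0029] rot [ -0.22  -0.19 -12.7 ]
```

{"fn": "move_arm", "kwargs": {
  "plan": [
    {"translation": [0.03,0.04,-0.003],"rotation": [-0.2,-0.2,-3]},
    {"translation": [0.06,0.08,-0.003],"rotation": [-0.2,-0.2,-7]},
    {"translation": [0.09,0.12,-0.003],"rotation": [-0.2,-0.2,-10]},
    {"translation": [0.11,0.145,-0.003],"rotation": [-0.2,-0.2,-12]},
    {"translation": [0.1155,0.1537,-0.003],"rotation": [-0.2,-0.2,-12.7]},
    {"translation": [0.1155,0.1537,-0.003],"rotation": [-0.2,-0.2,-12.7]},
    {"translation": [0.1155,0.1537,-0.003],"rotation": [-0.2,-0.2,-12.7]},
    {"translation": [0.1155,0.1537,-0.003],"rotation": [-0.2,-0.2,-12.7]}
  ]
}}

```text
t: 5.35
tool_pos: [603.7, -197.7, 152.4]
eef_rot: [0.672, 0.741, -0.001, -0.0]
force: [0.6, -0.2, -4.3]
finger_gap: 59.5
finger_force: 67.8
```

```bash
python3 - <<'E'
from h import *
to(604.6,-196.6,152,95.7)
im,w=snap('wrist','w3.png'); np.save('w3.npy',w,allow_pickle=True)
a,p=snap('scene','a3.png');b,q=snap('side','b3.png')
o=np.zeros((600,800,3),np.uint8)
o[:,:600]=cv2.resize(im[:,56:440,::-1],(600,600),interpolation=2)
c=cv2.resize(a[180:280,165:265,::-1],(200,200));o[:200,600:]=c
c=cv2.resize(b[150:250,200:300,::-1],(200,200));o[200:400,600:]=c
cv2.imwrite('pics/w3b.png',o)
E
```

```text
t=5.35 pos [ 603.7 -197.7  152.4] hd 95.6 F [ 0.6 -0.2 -4.3] -> shift [0.001  0.001  0.0004] rot [-0.05  0.04 -0.09]
```

View pics/w3b.png

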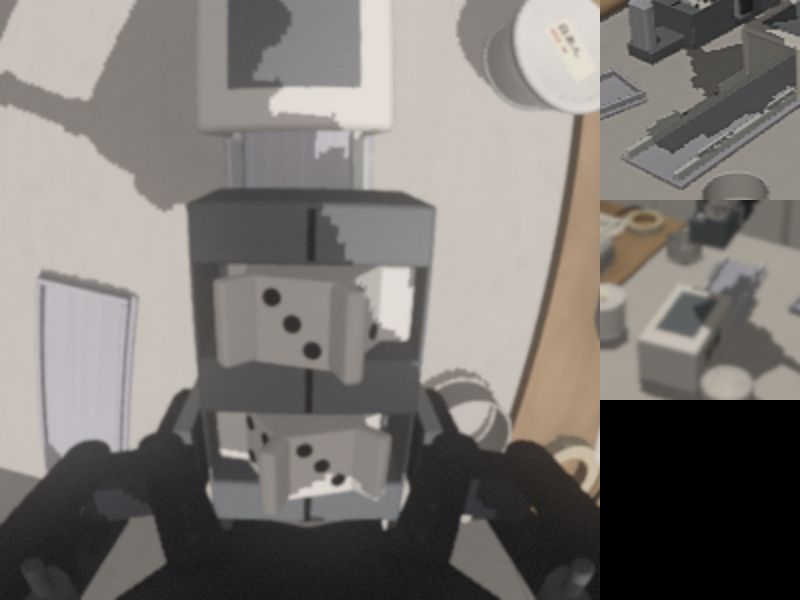

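The hood's mouth edge lies at row 131, columns 198–393. The bed's inner floor spans columns 246–355 at row 160. The block is held square in the gripper, with its groove at column 308.

```bash
python3 - <<'E'
from h import *
np.set_printoptions(precision=1,suppress=True)
w=np.load('w3.npy',allow_pickle=True).item()
def Q(u,v,z):return plane(w,u/1.5625+56-.2,v/1.5625-.2,z,True)
A,B=Q(198,128,83),Q(393,128,83);print('mouth top',A,B,(A+B)/2,np.linalg.norm(A-B))
C,D=Q(203,0,83),Q(388,0,83);d=(C+D-A-B);print('hd',np.degrees(np.arctan2(d[1],d[0])),C,D, (C+D)/2)
e=B-A;print('edge hd',np.degrees(np.arctan2(e[1],e[0]))+90)
print('floor',Q(246,165,6),Q(355,165,6),'rail/lip out',Q(232,165,28),Q(372,165,28))
a=cv2.imread('pics/a3.png')
p=optics.camera_params('scene')
S=lambda u,v,z:plane(p,(u-600)/2+165,v/2+180,z)
print('bed end scene',S(622,157,6),S(682,187,6))
# block in hand: groove top, TCP z152 -> block top ~ 152+35
g=[Q(312,210,187),Q(308,405,187)];print('groove',*g); print('nose',Q(312,205,187),'sides',Q(196,260,187),Q(432,260,187))
E
```

```text
mouth top [ 546.1 -110.4   83. ] [ 633.9 -102.3   83. ] [ 590.  -106.4   83. ] 88.17615788606172
hd 95.65889003729966 [542.1 -48.8  83. ] [625.7 -41.5  83. ] [583.9 -45.1  83. ]
edge hd 95.27486491644409
floor [ 559.7 -129.5    6. ] [ 626.5 -123.     6. ] rail/lip out [ 554.4 -129.1   28. ] [ 633.9 -121.4   28. ]
bed end scene [ 570.8 -321.6    6. ] [ 661.3 -311.8    6. ]
groove [ 599.2 -130.7  187. ] [ 603.4 -182.4  187. ]
nose [ 599.1 -129.6  187. ] sides [ 572.4 -145.3  187. ] [ 629.5 -139.5  187. ]
```

```bash
python3 -c "
from h import *
to(598.6,-194.5,14,95.9)"
```

```text
t=5.50 pos [ 604.1 -197.6  153.1] hd 95.6 F [ 0.4 -1.1 -5. ] -> shift [ 0.0037 -0.0053  0.1391] rot [ 0.03  0.05 -0.28]
```

{"fn": "move_arm", "kwargs": {
  "plan": [
    {"translation": [0.0037,-0.0053,0.02],"rotation": [0,0,-0.3]},
    {"translation": [0.0037,-0.0053,0.045],"rotation": [0,0,-0.3]},
    {"translation": [0.0037,-0.0053,0.07],"rotation": [0,0,-0.3]},
    {"translation": [0.0037,-0.0053,0.09],"rotation": [0,0,-0.3]},
    {"translation": [0.0037,-0.0053,0.105],"rotation": [0,0,-0.3]},
    {"translation": [0.0037,-0.0053,0.115],"rotation": [0,0,-0.3]},
    {"translation": [0.0037,-0.0053,0.12],"rotation": [0,0,-0.3]},
    {"translation": [0.0037,-0.0053,0.125],"rotation": [0,0,-0.3]},
    {"translation": [0.0037,-0.0053,0.128],"rotation": [0,0,-0.3]},
    {"translation": [0.0037,-0.0053,0.128],"rotation": [0,0,-0.3]}
  ]
}}

```text
t: 6.5
tool_pos: [599.6, -193.8, 25.3]
eef_rot: [0.669, 0.743, 0.0, 0.001]
force: [0.2, 0.1, -4.2]
finger_gap: 59.1
finger_force: 68.0
```

{"fn": "move_arm", "kwargs": {
  "plan": [
    {"translation": [0,0,0.003],"rotation": [0,0,0]},
    {"translation": [0,0,0.006],"rotation": [0,0,0]},
    {"translation": [0,0,0.009],"rotation": [0,0,0]},
    {"translation": [0,0,0.011],"rotation": [0,0,0]},
    {"translation": [0,0,0.011],"rotation": [0,0,0]},
    {"translation": [0,0,0.011],"rotation": [0,0,0]}
  ]
}}

```text
t: 7.1
tool_pos: [599.4, -193.6, 13.8]
eef_rot: [0.669, 0.743, -0.0, 0.0]
force: [-0.2, 1.0, -2.5]
finger_gap: 59.1
finger_force: 67.8
```

Near the floor, with the load partly off. I'll open and rise.

{"fn": "move_arm", "kwargs": {
  "hand": 1.0,
  "plan": [
    {"translation": [0,0,0.001],"rotation": [0,0,0]},
    {"translation": [0,0,0.001],"rotation": [0,0,0]},
    {"translation": [0,0,0.001],"rotation": [0,0,0]},
    {"translation": [0,0,0.001],"rotation": [0,0,0]},
    {"translation": [0,0,0.001],"rotation": [0,0,0]},
    {"translation": [0,0,-0.005],"rotation": [0,0,0]},
    {"translation": [0,0,-0.03],"rotation": [0,0,0]},
    {"translation": [0,0,-0.065],"rotation": [0,0,0]},
    {"translation": [0,0,-0.1],"rotation": [0,0,0]},
    {"translation": [0,0,-0.12],"rotation": [0,0,0]},
    {"translation": [0,0,-0.12],"rotation": [0,0,0]},
    {"translation": [0,0,-0.12],"rotation": [0,0,0]}
  ]
}}

```text
t: 8.3
tool_pos: [599.3, -193.6, 134.0]
eef_rot: [0.669, 0.743, 0.0, 0.001]
force: [-0.4, -0.4, -1.2]
finger_gap: 85.3
finger_force: 0.0
```

```bash
python3 - <<'E'
from h import *
to(599,-194,130,95.6)
im,w=snap('wrist','w4.png'); np.save('w4.npy',w,allow_pickle=True)
cv2.imwrite('pics/w4b.png',cv2.resize(im[60:360,156:356,::-1],(400,600),interpolation=2))
E
```

```text
t=8.30 pos [ 599.3 -193.6  134. ] hd 96.0 F [-0.4 -0.4 -1.2] -> shift [-0.0004 -0.0004  0.004 ] rot [0.06 0.06 0.41]
```

View pics/w4b.png

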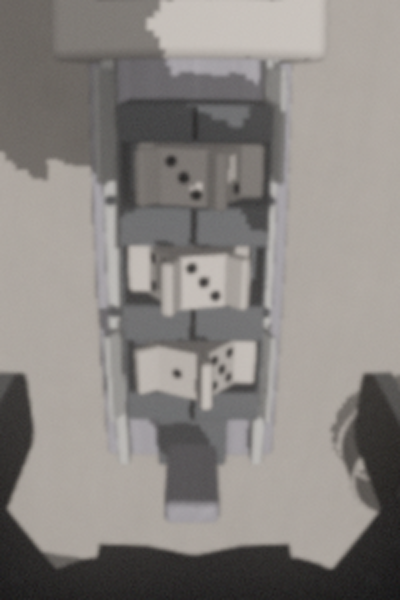

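The block lies in the bed, nose under the approach to the hood. Groove at column 193; ribs at columns 142/221 (nose wheel), 168/240 (mid wheel) and 207 (post wheel). I'll work out the wheel angles by casting rays onto the rib-tip cylinder.

```bash
cat >> h.py <<'E'
def block_frame(p,g,xs_px,xw,conv,zt=48):
    "g: groove pixels on top; returns origin, Rb. xs_px pixel at top face known block x=xw"
    P=[plane(p,*conv(*c),zt,True) for c in g]; d=P[0]-P[-1]; a=np.arctan2(d[1],d[0])
    q=plane(p,*conv(*xs_px),zt,True); o=q-xw*np.array([np.cos(a),np.sin(a),0]); o[2]=6
    return o,np.array([[np.cos(a),-np.sin(a),0],[np.sin(a),np.cos(a),0],[0,0,1]]),np.degrees(a)
def wheel(p,o,Rb,px,r=28,upper=True):
    "angle of point at radius r (deg, + = towards -y) hit by pixel ray; also block x of hit"
    c,d=ray(p,*px,True); c=Rb.T@(c-o)-np.array([0,0,32]); d=Rb.T@d
    A=d[1]**2+d[2]**2;B=2*(c[1]*d[1]+c[2]*d[2]);C=c[1]**2+c[2]**2-r*r
    s=(-B-np.sqrt(max(B*B-4*A*C,0)))/2/A; h=c+s*d; return np.degrees(np.arctan2(-h[1],h[2])),h[0]
E
python3 - <<'E'
from h import *
np.set_printoptions(precision=1,suppress=True)
w=np.load('w4.npy',allow_pickle=True).item()
cv=lambda u,v:(u/2+156-.25,v/2+60-.25)
o,Rb,h=block_frame(w,[(194,110),(193,240),(192,410)],(194,107),70,cv)
print(o,h,'tail',plane(w,*cv(192,417),48,True),'post top',plane(w,*cv(192,510),68,True),o+Rb@[-110,0,0])
for n,pts in dict(nose=[(142,178),(221,180)],mid=[(168,288),(240,278)],post=[(207,382)]).items():
    print(n,[np.round(wheel(w,o,Rb,cv(*c)),1) for c in pts])
E
```

```text
[ 600.3 -195.9    6. ] 95.67217464569285 tail [ 606.8 -261.6   48. ] post top [ 610.9 -300.6   68. ] [ 611.1 -305.3    6. ]
nose [array([-43.2,  44.2]), array([20.7, 44.6])]
mid [array([-19.8,   2.9]), array([40.8,  5.2])]
post [array([ 12.4, -37.6])]
```

Plan for each wheel: push one rib across, then set the exact angle from outside, where the finger's edge against the leaning rib's tip fixes it. The nose wheel goes first, towards tool +y.

{"fn": "move_arm", "kwargs": {
  "hand": 0.0,
  "plan": [
    {"translation": [0.02,-0.023,0.01],"rotation": [0,0,0.3]},
    {"translation": [0.041,-0.046,0.03],"rotation": [0,0,0.3]},
    {"translation": [0.041,-0.046,0.04],"rotation": [0,0,0.3]},
    {"translation": [0.041,-0.046,0.04],"rotation": [0,0,0.3]},
    {"translation": [0.041,-0.046,0.04],"rotation": [0,0,0.3]},
    {"translation": [0.041,-0.046,0.06],"rotation": [0,0,0.3]},
    {"translation": [0.041,-0.046,0.083],"rotation": [0,0,0.3]},
    {"translation": [0.041,-0.046,0.083],"rotation": [0,0,0.3]},
    {"translation": [0.041,-0.04,0.083],"rotation": [0,0,0.3]},
    {"translation": [0.041,-0.033,0.083],"rotation": [0,0,0.3]},
    {"translation": [0.041,-0.026,0.083],"rotation": [0,0,0.3]},
    {"translation": [0.041,-0.026,0.078],"rotation": [0,0,0.3]},
    {"translation": [0.041,-0.026,0.074],"rotation": [0,0,0.3]},
    {"translation": [0.041,-0.02,0.074],"rotation": [0,0,0.3]},
    {"translation": [0.041,-0.013,0.074],"rotation": [0,0,0.3]},
    {"translation": [0.041,-0.007,0.074],"rotation": [0,0,0.3]},
    {"translation": [0.041,-0.007,0.074],"rotation": [0,0,0.3]},
    {"translation": [0.041,-0.007,0.074],"rotation": [0,0,0.3]},
    {"translation": [0.041,-0.007,0.06],"rotation": [0,0,0.3]},
    {"translation": [0.041,-0.007,0.05],"rotation": [0,0,0.3]}
  ]
}}

```text
t: 10.35
tool_pos: [588.6, -153.4, 84.6]
eef_rot: [0.671, 0.742, 0.0, 0.001]
force: [0.6, -0.8, 1.0]
finger_gap: -0.2
finger_force: 0.0
```

```bash
cat >> h.py <<'E'
def rel(o=(600,-194.5),h=95.7):
    s=robot.read_state();a=np.radians(h);d=s['tool_pos'][:2]-np.array(o);f=np.array([np.cos(a),np.sin(a)])
    print('t %.2f xb %.1f u %.1f h %.1f'%(s['t'],d@f,d@np.array([f[1],-f[0]]),s['tool_pos'][2]-38),'hd %.2f'%np.degrees(np.arctan2(*R.from_quat(s['eef_rot']).apply([1,0,0])[1::-1])),'F',np.round(s['force'],1))
E
python3 -c "
from h import *
rel()"
```

```text
t 10.35 xb 42.1 u -7.3 h 46.6 hd 95.73 F [ 0.6 -0.8  1. ]
```

{"fn": "move_arm", "kwargs": {
  "plan": [
    {"translation": [0,-0.02,0],"rotation": [0,0,0]},
    {"translation": [0,-0.039,0],"rotation": [0,0,0]},
    {"translation": [0,-0.039,0.015],"rotation": [0,0,0]},
    {"translation": [0,-0.039,0.0335],"rotation": [0,0,0]},
    {"translation": [0,-0.039,0.0335],"rotation": [0,0,0]},
    {"translation": [0,-0.033,0.0335],"rotation": [0,0,0]},
    {"translation": [0,-0.028,0.0335],"rotation": [0,0,0]},
    {"translation": [0,-0.0257,0.0335],"rotation": [0,0,0]},
    {"translation": [0,-0.0257,0.0335],"rotation": [0,0,0]},
    {"translation": [0,-0.0257,0.0335],"rotation": [0,0,0]},
    {"translation": [0,-0.0257,0.0335],"rotation": [0,0,0]}
  ]
}}

```text
t: 11.45
tool_pos: [562.4, -156.1, 50.4]
eef_rot: [0.671, 0.741, -0.0, 0.0]
force: [0.7, -0.0, -0.5]
finger_gap: 0.2
finger_force: 0.0
```

```bash
python3 -c "
from h import *
rel()"
```

```text
t 11.45 xb 41.9 u -33.6 h 12.4 hd 95.71 F [ 0.7 -0.  -0.5]
```

{"fn": "move_arm", "kwargs": {
  "plan": [
    {"translation": [0,-0.008,0],"rotation": [0,0,0]},
    {"translation": [0,-0.008,-0.02],"rotation": [0,0,0]},
    {"translation": [0,-0.008,-0.034],"rotation": [0,0,0]},
    {"translation": [-0.015,0.025,-0.034],"rotation": [0,0,0]},
    {"translation": [-0.035,0.06,-0.034],"rotation": [0,0,0]},
    {"translation": [-0.042,0.08,-0.034],"rotation": [0,0,0]},
    {"translation": [-0.042,0.08,-0.034],"rotation": [0,0,0]},
    {"translation": [-0.042,0.08,-0.015],"rotation": [0,0,0]},
    {"translation": [-0.042,0.08,0],"rotation": [0,0,0]},
    {"translation": [-0.042,0.08,0],"rotation": [0,0,0]},
    {"translation": [-0.042,0.073,0],"rotation": [0,0,0]},
    {"translation": [-0.042,0.066,0],"rotation": [0,0,0]},
    {"translation": [-0.042,0.06,0],"rotation": [0,0,0]},
    {"translation": [-0.042,0.06,-0.005],"rotation": [0,0,0]},
    {"translation": [-0.042,0.06,-0.0095],"rotation": [0,0,0]},
    {"translation": [-0.042,0.053,-0.0095],"rotation": [0,0,0]},
    {"translation": [-0.042,0.047,-0.0095],"rotation": [0,0,0]},
    {"translation": [-0.042,0.041,-0.0095],"rotation": [0,0,0]},
    {"translation": [-0.042,0.041,-0.0095],"rotation": [0,0,0]},
    {"translation": [-0.042,0.041,-0.0095],"rotation": [0,0,0]}
  ]
}}

```text
t: 13.45
tool_pos: [609.5, -193.9, 63.6]
eef_rot: [0.671, 0.742, 0.002, 0.004]
force: [3.6, 2.7, 11.4]
finger_gap: 0.1
finger_force: 8.2
```

```bash
python3 -c "
from h import *
rel()"
```

```text
t 13.45 xb -0.4 u 9.5 h 25.6 hd 95.73 F [ 3.6  2.7 11.4]
```

{"fn": "move_arm", "kwargs": {
  "plan": [
    {"translation": [0,0,-0.012],"rotation": [0,0,0]},
    {"translation": [0,0,-0.025],"rotation": [0,0,0]},
    {"translation": [0,0.02,-0.025],"rotation": [0,0,0]},
    {"translation": [0,0.04,-0.025],"rotation": [0,0,0]},
    {"translation": [0,0.04,-0.01],"rotation": [0,0,0]},
    {"translation": [0,0.04,0.0095],"rotation": [0,0,0]},
    {"translation": [0,0.04,0.0095],"rotation": [0,0,0]},
    {"translation": [0,0.033,0.0095],"rotation": [0,0,0]},
    {"translation": [0,0.028,0.0095],"rotation": [0,0,0]},
    {"translation": [0,0.0257,0.0095],"rotation": [0,0,0]},
    {"translation": [0,0.0257,0.0095],"rotation": [0,0,0]},
    {"translation": [0,0.0257,0.0095],"rotation": [0,0,0]}
  ]
}}

```text
t: 14.65
tool_pos: [633.1, -191.4, 51.1]
eef_rot: [0.671, 0.741, 0.0, 0.001]
force: [0.3, 0.0, 1.0]
finger_gap: -0.2
finger_force: 0.0
```

```bash
python3 -c "
from h import *
rel()"
```

```text
t 14.65 xb -0.2 u 33.3 h 13.1 hd 95.70 F [0.3 0.  1. ]
```

{"fn": "move_arm", "kwargs": {
  "plan": [
    {"translation": [0,0.013,0],"rotation": [0,0,0]},
    {"translation": [-0.005,0.013,-0.009],"rotation": [0,0,0]},
    {"translation": [-0.03,0.013,-0.009],"rotation": [0,0,0]},
    {"translation": [-0.042,0.013,-0.009],"rotation": [0,0,0]},
    {"translation": [-0.042,0.005,-0.009],"rotation": [0,0,0]},
    {"translation": [-0.042,-0.003,-0.009],"rotation": [0,0,0]},
    {"translation": [-0.042,-0.011,-0.009],"rotation": [0,0,0]},
    {"translation": [-0.042,-0.018,-0.009],"rotation": [0,0,0]},
    {"translation": [-0.042,-0.0233,-0.009],"rotation": [0,0,0]},
    {"translation": [-0.042,-0.0233,-0.009],"rotation": [0,0,0]},
    {"translation": [-0.042,-0.0233,-0.022],"rotation": [0,0,0]},
    {"translation": [-0.042,-0.0233,-0.034],"rotation": [0,0,0]},
    {"translation": [-0.042,-0.005,-0.034],"rotation": [0,0,0]},
    {"translation": [-0.042,0.013,-0.034],"rotation": [0,0,0]},
    {"translation": [-0.042,0.013,-0.015],"rotation": [0,0,0]},
    {"translation": [-0.042,0.013,0],"rotation": [0,0,0]},
    {"translation": [-0.042,0.013,0],"rotation": [0,0,0]},
    {"translation": [-0.042,0.006,0],"rotation": [0,0,0]},
    {"translation": [-0.042,0.002,0],"rotation": [0,0,0]},
    {"translation": [-0.042,-0.0003,0],"rotation": [0,0,0]}
  ]
}}

```text
t: 16.65
tool_pos: [636.6, -233.5, 51.7]
eef_rot: [0.671, 0.741, 0.0, 0.001]
force: [0.2, 1.1, -0.5]
finger_gap: 0.3
finger_force: 0.0
```

{"fn": "move_arm", "kwargs": {
  "plan": [
    {"translation": [0,0,0],"rotation": [0,0,0]},
    {"translation": [0,0,0],"rotation": [0,0,0]},
    {"translation": [0,0.02,0],"rotation": [0,0,0]},
    {"translation": [0,0.02,-0.04],"rotation": [0,0,0]},
    {"translation": [0.042,-0.02,-0.083],"rotation": [0,0,0]},
    {"translation": [0.042,-0.033,-0.083],"rotation": [0,0,0]},
    {"translation": [0.042,-0.033,-0.083],"rotation": [0,0,0]},
    {"translation": [0.042,-0.033,-0.083],"rotation": [0,0,0]},
    {"translation": [0.042,-0.033,-0.083],"rotation": [0,0,0]}
  ]
}}

```text
t: 17.55
tool_pos: [599.9, -194.7, 132.2]
eef_rot: [0.671, 0.741, -0.0, -0.0]
force: [0.3, -0.6, -0.4]
finger_gap: -0.2
finger_force: 0.0
```

```bash
python3 - <<'E'
from h import *
rel()
im,w=snap('wrist','w5.png'); np.save('w5.npy',w,allow_pickle=True)
cv2.imwrite('pics/w5b.png',cv2.resize(im[90:290,186:336,::-1],(450,600),interpolation=2))
E
```

```text
t 17.55 xb -0.2 u -0.1 h 94.2 hd 95.70 F [ 0.3 -0.6 -0.4]
```

View pics/w5b.png

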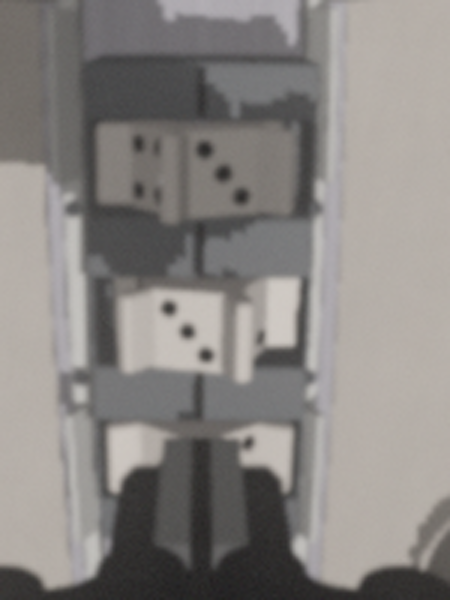

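The wheels are only partly turned, with the nose wheel's 3/4 rib at (173,170) and the mid wheel's 2/3 rib at (243,340). The shut tips look narrower than assumed (columns 160–245), so I'll compute their width and the current angles.

```bash
python3 - <<'E'
from h import *
np.set_printoptions(precision=1,suppress=True)
w=np.load('w5.npy',allow_pickle=True).item()
cv=lambda u,v:(u/3+186-.33,v/3+90-.33)
s=robot.read_state()
for z in(132,140):
    A,B=plane(w,*cv(161,450),z,True),plane(w,*cv(243,450),z,True);print(A,B,np.linalg.norm(A-B))
t=proj(w,s['tool_pos'],True);print('TCP px',(t[0]-186)*3,(t[1]-90)*3)
o,Rb,h=block_frame(w,[(202,75),(199,400)],(202,60),70,cv);print(o,h)
for n,p in dict(nose=(173,175),midL=(135,325),midR=(243,340)).items():print(n,wheel(w,o,Rb,cv(*p)))
E
```

```text
[ 593.2 -189.1  132. ] [ 607.8 -187.7  132. ] 14.72566646717777
[ 593.2 -184.9  140. ] [ 607.  -183.5  140. ] 13.898094664878574
TCP px 194.02620114596775 478.6440493405861
[ 600.4 -194.1    6. ] 95.22895396827384
nose (np.float64(-13.717755838266545), np.float64(43.40228792247058))
midL (np.float64(-36.00855404064065), np.float64(3.912842094444386))
midR (np.float64(23.1072444296518), np.float64(1.265002485448818))
```

{"fn": "move_arm", "kwargs": {
  "plan": [
    {"translation": [0.03,-0.02,0.03],"rotation": [0,0,0]},
    {"translation": [0.042,-0.024,0.055],"rotation": [0,0,0]},
    {"translation": [0.042,-0.024,0.06],"rotation": [0,0,0]},
    {"translation": [0.042,-0.024,0.075],"rotation": [0,0,0]},
    {"translation": [0.042,-0.024,0.075],"rotation": [0,0,0]},
    {"translation": [0.042,-0.017,0.075],"rotation": [0,0,0]},
    {"translation": [0.042,-0.01,0.075],"rotation": [0,0,0]},
    {"translation": [0.042,-0.003,0.075],"rotation": [0,0,0]},
    {"translation": [0.042,0.0033,0.075],"rotation": [0,0,0]},
    {"translation": [0.042,0.0033,0.075],"rotation": [0,0,0]},
    {"translation": [0.042,0.0033,0.075],"rotation": [0,0,0]}
  ]
}}

```text
t: 18.7
tool_pos: [599.2, -152.4, 58.3]
eef_rot: [0.671, 0.742, -0.0, 0.0]
force: [0.0, 0.7, -0.6]
finger_gap: 0.1
finger_force: 0.0
```

```bash
python3 -c "
from h import *
rel()"
```

```text
t 18.70 xb 42.0 u 3.4 h 20.3 hd 95.72 F [ 0.   0.7 -0.6]
```

{"fn": "move_arm", "kwargs": {
  "plan": [
    {"translation": [0,0,-0.012],"rotation": [0,0,0]},
    {"translation": [0,0,-0.026],"rotation": [0,0,0]},
    {"translation": [-0.02,0.012,-0.026],"rotation": [0,0,0]},
    {"translation": [-0.042,0.0246,-0.026],"rotation": [0,0,0]},
    {"translation": [-0.042,0.0246,-0.026],"rotation": [0,0,0]},
    {"translation": [-0.042,0.0246,-0.012],"rotation": [0,0,0]},
    {"translation": [-0.042,0.0246,0.001],"rotation": [0,0,0]},
    {"translation": [-0.042,0.0246,0.001],"rotation": [0,0,0]},
    {"translation": [-0.042,0.017,0.001],"rotation": [0,0,0]},
    {"translation": [-0.042,0.009,0.001],"rotation": [0,0,0]},
    {"translation": [-0.042,0.001,0.001],"rotation": [0,0,0]},
    {"translation": [-0.042,-0.007,0.001],"rotation": [0,0,0]},
    {"translation": [-0.042,-0.007,0.001],"rotation": [0,0,0]},
    {"translation": [-0.042,-0.007,0.001],"rotation": [0,0,0]}
  ]
}}

```text
t: 20.1
tool_pos: [595.9, -195.1, 57.6]
eef_rot: [0.671, 0.741, -0.0, 0.001]
force: [0.6, 0.2, 1.0]
finger_gap: 0.2
finger_force: 0.0
```

```bash
python3 -c "
from h import *
rel()"
```

```text
t 20.10 xb -0.2 u -4.2 h 19.6 hd 95.68 F [0.6 0.2 1. ]
```

{"fn": "move_arm", "kwargs": {
  "plan": [
    {"translation": [0,0,-0.012],"rotation": [0,0,0]},
    {"translation": [0,0,-0.026],"rotation": [0,0,0]},
    {"translation": [-0.02,0.016,-0.026],"rotation": [0,0,0]},
    {"translation": [-0.042,0.032,-0.026],"rotation": [0,0,0]},
    {"translation": [-0.042,0.032,-0.026],"rotation": [0,0,0]},
    {"translation": [-0.042,0.032,-0.012],"rotation": [0,0,0]},
    {"translation": [-0.042,0.032,0.0006],"rotation": [0,0,0]},
    {"translation": [-0.042,0.032,0.0006],"rotation": [0,0,0]},
    {"translation": [-0.042,0.024,0.0006],"rotation": [0,0,0]},
    {"translation": [-0.042,0.016,0.0006],"rotation": [0,0,0]},
    {"translation": [-0.042,0.008,0.0006],"rotation": [0,0,0]},
    {"translation": [-0.042,0.0006,0.0006],"rotation": [0,0,0]},
    {"translation": [-0.042,0.0006,0.0006],"rotation": [0,0,0]},
    {"translation": [-0.042,0.0006,0.0006],"rotation": [0,0,0]},
    {"translation": [-0.042,0.0006,-0.03],"rotation": [0,0,0]},
    {"translation": [-0.05,0.004,-0.075],"rotation": [0,0,0]},
    {"translation": [-0.07,0.004,-0.075],"rotation": [0,0,0]},
    {"translation": [-0.07,0.004,-0.075],"rotation": [0,0,0]},
    {"translation": [-0.07,0.004,-0.075],"rotation": [0,0,0]},
    {"translation": [-0.07,0.004,-0.075],"rotation": [0,0,0]}
  ]
}}

```text
t: 22.1
tool_pos: [606.5, -263.3, 130.6]
eef_rot: [0.671, 0.742, -0.0, -0.001]
force: [0.5, 0.5, 0.1]
finger_gap: -0.3
finger_force: 0.0
```

```bash
python3 - <<'E'
from h import *
rel()
im,w=snap('wrist','w6.png'); np.save('w6.npy',w,allow_pickle=True)
cv2.imwrite('pics/w6b.png',cv2.resize(im[60:260,181:331,::-1],(450,600),interpolation=2))
E
```

```text
t 22.10 xb -69.2 u -0.3 h 92.6 hd 95.72 F [0.5 0.5 0.1]
```

View pics/w6b.png

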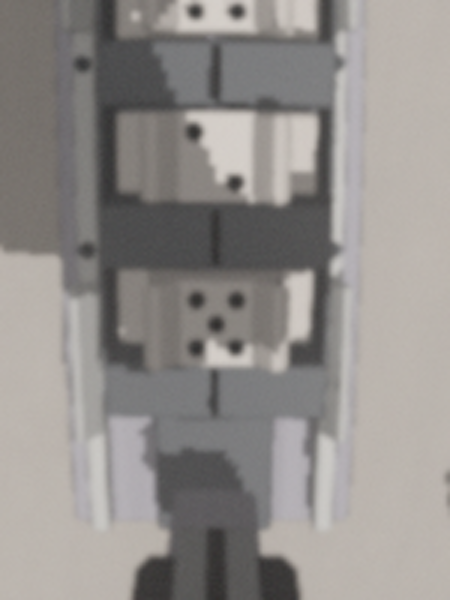

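The code reads 4, 2, 5. The dots centre on the groove (columns 213–216) in all three wheels, and the box sits centred between the rails. Next I'll grip the post.

{"fn": "move_arm", "kwargs": {
  "hand": 0.75,
  "plan": [
    {"translation": [-0.02,0.0005,0],"rotation": [0,0,0]},
    {"translation": [-0.0405,0.0005,0],"rotation": [0,0,0]},
    {"translation": [-0.0405,0.0005,0],"rotation": [0,0,0]},
    {"translation": [-0.0405,0.0005,0],"rotation": [0,0,0]},
    {"translation": [-0.0405,0.0005,0.03],"rotation": [0,0,0]},
    {"translation": [-0.0405,0.0005,0.06],"rotation": [0,0,0]},
    {"translation": [-0.0405,0.0005,0.085],"rotation": [0,0,0]},
    {"translation": [-0.0405,0.0005,0.099],"rotation": [0,0,0]},
    {"translation": [-0.0405,0.0005,0.099],"rotation": [0,0,0]},
    {"translation": [-0.0405,0.0005,0.099],"rotation": [0,0,0]}
  ]
}}

```text
t: 23.15
tool_pos: [612.0, -304.1, 34.3]
eef_rot: [0.671, 0.742, 0.0, 0.001]
force: [0.6, -0.5, 0.7]
finger_gap: 63.8
finger_force: 0.0
```

{"fn": "move_arm", "kwargs": {
  "hand": 0.0,
  "plan": [
    {"translation": [0,0,0],"rotation": [0,0,0]},
    {"translation": [0,0,0],"rotation": [0,0,0]},
    {"translation": [0,0,0],"rotation": [0,0,0]},
    {"translation": [0,0,0],"rotation": [0,0,0]},
    {"translation": [0,0,0],"rotation": [0,0,0]},
    {"translation": [0,0,0],"rotation": [0,0,0]},
    {"translation": [0,0,0],"rotation": [0,0,0]}
  ]
}}

```text
t: 23.85
tool_pos: [611.8, -305.1, 35.2]
eef_rot: [0.671, 0.741, -0.0, 0.001]
force: [-3.4, 0.8, 6.1]
finger_gap: 24.7
finger_force: 60.3
```

```bash
python3 -c "
from h import *
rel()"
```

```text
t 23.85 xb -111.2 u 0.7 h -2.8 hd 95.70 F [-3.4  0.8  6.1]
```

{"fn": "move_arm", "kwargs": {
  "plan": [
    {"translation": [0.003,0,0],"rotation": [0,0,0]},
    {"translation": [0.008,0,0],"rotation": [0,0,0]},
    {"translation": [0.014,0,0],"rotation": [0,0,0]},
    {"translation": [0.021,0,0],"rotation": [0,0,0]},
    {"translation": [0.028,0,0],"rotation": [0,0,0]},
    {"translation": [0.035,0,0],"rotation": [0,0,0]},
    {"translation": [0.042,0,0],"rotation": [0,0,0]},
    {"translation": [0.049,0,0],"rotation": [0,0,0]},
    {"translation": [0.055,0,0],"rotation": [0,0,0]},
    {"translation": [0.06,0,0],"rotation": [0,0,0]},
    {"translation": [0.06,0,0],"rotation": [0,0,0]}
  ]
}}

```text
t: 24.95
tool_pos: [605.7, -247.0, 35.2]
eef_rot: [0.671, 0.741, -0.001, 0.002]
force: [-3.1, -5.9, 4.3]
finger_gap: 25.2
finger_force: 60.1
```

```bash
python3 -c "
from h import *
rel()"
```

```text
t 24.95 xb -52.8 u 0.5 h -2.8 hd 95.63 F [-3.1 -5.9  4.3]
```

{"fn": "move_arm", "kwargs": {
  "plan": [
    {"translation": [0.006,0,0],"rotation": [0,0,0]},
    {"translation": [0.013,0,0],"rotation": [0,0,0]},
    {"translation": [0.02,0,0],"rotation": [0,0,0]},
    {"translation": [0.027,0,0],"rotation": [0,0,0]},
    {"translation": [0.034,0,0],"rotation": [0,0,0]},
    {"translation": [0.041,0,0],"rotation": [0,0,0]},
    {"translation": [0.048,0,0],"rotation": [0,0,0]},
    {"translation": [0.055,0,0],"rotation": [0,0,0]},
    {"translation": [0.062,0,0],"rotation": [0,0,0]},
    {"translation": [0.069,0,0],"rotation": [0,0,0]},
    {"translation": [0.076,0,0],"rotation": [0,0,0]},
    {"translation": [0.082,0,0],"rotation": [0,0,0]},
    {"translation": [0.085,0,0],"rotation": [0,0,0]},
    {"translation": [0.085,0,0],"rotation": [0,0,0]}
  ]
}}

```text
t: 26.35
tool_pos: [597.1, -163.2, 35.2]
eef_rot: [0.672, 0.741, -0.002, 0.003]
force: [-3.9, -7.9, 5.7]
finger_gap: 25.1
finger_force: 60.2
```

```bash
python3 -c "
from h import *
rel()"
```

```text
t 26.35 xb 31.4 u 0.3 h -2.8 hd 95.60 F [-3.9 -7.9  5.7]
```

Travelled 142 mm so far. Creeping on to the stop.

{"fn": "move_arm", "kwargs": {
  "plan": [
    {"translation": [0.002,0,0],"rotation": [0,0,0]},
    {"translation": [0.004,0,0],"rotation": [0,0,0]},
    {"translation": [0.006,0,0],"rotation": [0,0,0]},
    {"translation": [0.008,0,0],"rotation": [0,0,0]},
    {"translation": [0.01,0,0],"rotation": [0,0,0]},
    {"translation": [0.012,0,0],"rotation": [0,0,0]},
    {"translation": [0.013,0,0],"rotation": [0,0,0]},
    {"translation": [0.013,0,0],"rotation": [0,0,0]}
  ]
}}

```text
t: 27.15
tool_pos: [595.8, -151.0, 35.2]
eef_rot: [0.672, 0.741, -0.002, 0.003]
force: [-4.5, -11.4, 7.3]
finger_gap: 25.5
finger_force: 60.2
```

{"fn": "move_arm", "kwargs": {
  "plan": [
    {"translation": [0.0015,0,0],"rotation": [0,0,0]},
    {"translation": [0.003,0,0],"rotation": [0,0,0]},
    {"translation": [0.0045,0,0],"rotation": [0,0,0]},
    {"translation": [0.005,0,0],"rotation": [0,0,0]},
    {"translation": [0.005,0,0],"rotation": [0,0,0]}
  ]
}}

```text
t: 27.65
tool_pos: [595.5, -147.4, 35.2]
eef_rot: [0.672, 0.74, -0.003, 0.004]
force: [-4.1, -15.4, 5.3]
finger_gap: 25.1
finger_force: 60.0
```

{"fn": "move_arm", "kwargs": {
  "plan": [
    {"translation": [0.001,0,0],"rotation": [0,0,0]},
    {"translation": [0.002,0,0],"rotation": [0,0,0]},
    {"translation": [0.003,0,0],"rotation": [0,0,0]},
    {"translation": [0.004,0,0],"rotation": [0,0,0]},
    {"translation": [0.004,0,0],"rotation": [0,0,0]}
  ]
}}

```text
t: 28.15
tool_pos: [595.5, -147.4, 35.7]
eef_rot: [0.673, 0.74, -0.004, 0.007]
force: [-1.6, -27.8, 3.1]
finger_gap: 25.1
finger_force: 59.8
```

No further motion, and the force is rising: it's at the stop. I'll let go in place, then rise.

{"fn": "move_arm", "kwargs": {
  "hand": 0.75,
  "plan": [
    {"translation": [0.001,0,0],"rotation": [0,0,0]},
    {"translation": [0.001,0,0],"rotation": [0,0,0]},
    {"translation": [0,0,0],"rotation": [0,0,0]},
    {"translation": [-0.003,0,0],"rotation": [0,0,0]},
    {"translation": [-0.004,0,0],"rotation": [0,0,0]},
    {"translation": [-0.004,0,0],"rotation": [0,0,0]},
    {"translation": [-0.004,0,-0.03],"rotation": [0,0,0]},
    {"translation": [-0.004,0,-0.07],"rotation": [0,0,0]},
    {"translation": [-0.03,0,-0.11],"rotation": [0,0,0]},
    {"translation": [-0.08,0,-0.14],"rotation": [0,0,0]},
    {"translation": [-0.08,0,-0.14],"rotation": [0,0,0]},
    {"translation": [-0.08,0,-0.14],"rotation": [0,0,0]},
    {"translation": [-0.08,0,-0.14],"rotation": [0,0,0]}
  ]
}}

```text
t: 29.45
tool_pos: [602.5, -217.0, 171.6]
eef_rot: [0.671, 0.741, -0.0, -0.001]
force: [-0.7, 1.0, 0.4]
finger_gap: 63.9
finger_force: 0.0
```

```bash
python3 - <<'E'
from h import *
rel()
im,w=snap('wrist','w7.png'); np.save('w7.npy',w,allow_pickle=True);a,p=snap('scene','a7.png')
o=np.zeros((600,800,3),np.uint8);o[:,:450]=cv2.resize(im[60:260,181:331,::-1],(450,600),interpolation=2)
o[:350,450:]=cv2.resize(a[165:265,180:280,::-1],(350,350),interpolation=2)
cv2.imwrite('pics/w7b.png',o)
E
```

```text
t 29.45 xb -22.6 u 0.3 h 133.6 hd 95.71 F [-0.7  1.   0.4]
```

View pics/w7b.png

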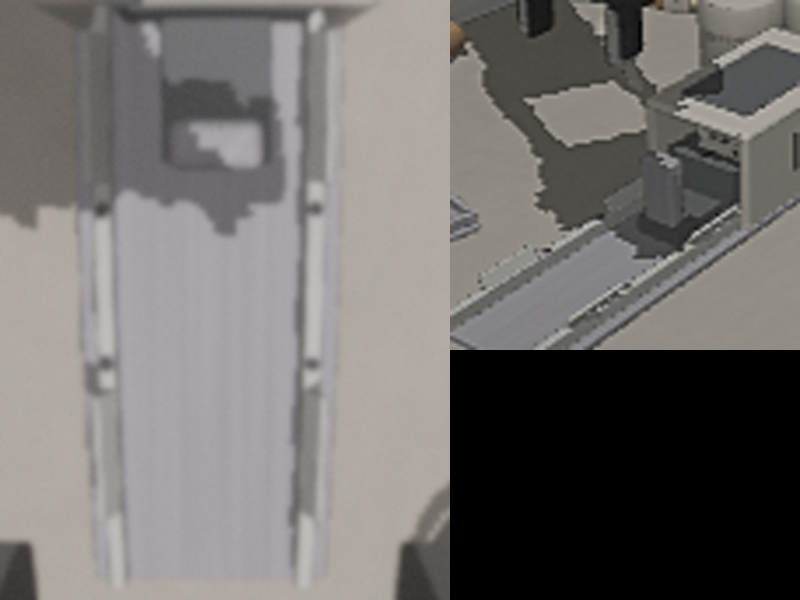

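The post stands at (218,145) just in front of the hood, and the box is out of sight beneath it. I'll check the distance and hand in.

```bash
python3 - <<'E'
from h import *
w=np.load('w7.npy',allow_pickle=True).item()
cv=lambda u,v:(u/3+181-.33,v/3+60-.33)
P=plane(w,*cv(218,145),68,True);f=np.array([np.cos(np.radians(95.7)),np.sin(np.radians(95.7))])
print('bed end->post (expect 170)',(P[:2]-(plane(w,*cv(95,578),6,True)+plane(w,*cv(325,578),6,True))[:2]/2)@f, 'lip end -52 -> post (expect 14)',(P-plane(w,*cv(315,185),28,True))[:2]@f)
print(robot.hand_in())
E
```

```text
bed end->post (expect 170) 168.9892597884548 lip end -52 -> post (expect 14) 14.112761482952438
the job is handed in; nothing more can be done
None
```

The code block reads 4, 2, 5 from nose to post, is slid under the hood against the stop and released, and the job is handed in at about 29.5 s.

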